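# Sweep the stripped cap screws off the sorting pan into the parts bin

### The job

Slide the red gate of the sorting pan fully open, sweep the three loose cap screws along the pan and out through the mouth with the fingertips so that all three drop into the black bin, then slide the gate fully shut again. Only push and sweep: do not lift or carry the screws, and leave the steel bushing and the gauge block standing where they are in the pan, and the oil bottle beside it alone.

Things in the scene. Friction and masses are not known exactly. Their poses are not given: they have to be found in the camera images.
- pan: blue sheet-steel sorting pan on four dark legs, fixed, level. Origin on the bench below it; x points from the near wall to the mouth (away from the robot), y left, z up. Deck (floor) at z = 100 mm, walls 29 mm above it. Deck inside: x -133 to 50 mm, y -111 to 111 mm; two straight funnel walls run from (5, +-113) to (50, +-55) mm, to the mouth at its far side.
- mouth (a point): middle of the mouth's sill at deck height, pan frame (50, 0, 100) mm, same axes as the pan. The mouth is 110 mm wide; beyond it the deck runs on level as a lip to x = 65 mm, where parts fall into the bin.
- bin: black open parts bin, fixed between the legs under the pan and sticking out beyond the mouth. Origin under its middle, at pan frame (4, 0, 0) mm, same axes; inside 244 x 186 mm, floor 3 mm and rim 82 mm above the bench. Its open part beyond the lip runs from pan x = 65 to 126 mm.
- gate (a joint): travel of the red sliding gate across the mouth: 0 m fully shut, 0.12 m fully open. It opens along pan -y (to the right), rubs with about 2 N and stays where it is left. The gate is an upright plate, 120 mm wide and 3 mm thick at pan x = 57 mm, its top 30 mm above the deck.
- gate_post (a point): middle of the upright black finger post on the left half of the gate, 152 mm above the bench at pan x = 57 mm, pan y = 35 mm - (gate travel). The post is 12 to 16 mm in diameter and stands from 130 to 164 mm above the bench; pushed from its left side it opens the gate, from its right side it shuts it.
- long_screw_mid (a point): middle of the black socket cap screw 55 mm long, head 12 to 15 mm, shank 8 mm; point 6 mm above the deck, half-way along; long axis y, head at -y. It does not roll.
- mid_screw_mid (a point): middle of the black socket cap screw 43 mm long, head 12 mm, shank 6 mm; point 5 mm above the deck, half-way along; long axis y, head at -y. It does not roll.
- zinc_screw_mid (a point): middle of the zinc-plated (silver) socket cap screw 38 mm long, head 12 mm, shank 6 mm; point 5 mm above the deck, half-way along; long axis y, head at -y. It does not roll.
- bushing_mid (a point): centre of the steel guide bushing, 32 mm in diameter and 34 mm tall, standing upright on the deck near the left wall of the pan; not to be disturbed (it must stay upright and within 15 mm of its place)
- mould_half: tall grey mould half standing fixed on the bench to the left of the pan, in the way of low swings from the left: 206 mm wide, 262 mm tall, with a T-bar handle on top that reaches 390 mm above the bench; origin under its middle; not part of the job
- oil_bottle: cream oil bottle with red collar, 56 mm in diameter, 126 mm tall, standing on the bench to the right of the pan; origin at the centre of its underside; not to be disturbed
- gauge_mid (a point): centre of the ground steel gauge block, 30 x 14 x 30 mm, standing on the deck in the near right corner of the pan; not to be disturbed (it must stay upright and within 15 mm of its place)
Mind the look-alikes: they are no part of the job. Leave any orange or purple look-alike of the part that bears gauge_mid alone.

How it is judged (in metres and radians):
On the way, in this order (a step that is already met when the one before it is completed fails the run):
1. the gate is slid open with the three screws still on the pan (value of joint gate above 0.112 m and z of each of long_screw_mid, mid_screw_mid, zinc_screw_mid in the frame of pan above 0.095 m), for 0.1 s.
2. all three screws lie in the bin while the gate is open (x of long_screw_mid in the frame of bin between -0.125 and 0.125 m and y of long_screw_mid in the frame of bin between -0.096 and 0.096 m and z of each of long_screw_mid, mid_screw_mid, zinc_screw_mid in the frame of bin below 0.06 m and x of mid_screw_mid in the frame of bin between -0.125 and 0.125 m and y of mid_screw_mid in the frame of bin between -0.096 and 0.096 m and x of zinc_screw_mid in the frame of bin between -0.125 and 0.125 m and y of zinc_screw_mid in the frame of bin between -0.096 and 0.096 m and value of joint gate above 0.05 m), for 0.2 s.
3. the gate is slid shut (value of joint gate below 0.005 m), for 0.2 s.
At the end, for the whole second after the job is handed in: All three screws lie inside the black bin (below its rim), the gate is shut to within 5 mm, and the bushing and the gauge block stand upright within 15 mm of where they stood (x of long_screw_mid in the frame of bin between -0.125 and 0.125 m and y of long_screw_mid in the frame of bin between -0.096 and 0.096 m and z of each of long_screw_mid, mid_screw_mid, zinc_screw_mid in the frame of bin below 0.06 m and x of mid_screw_mid in the frame of bin between -0.125 and 0.125 m and y of mid_screw_mid in the frame of bin between -0.096 and 0.096 m and x of zinc_screw_mid in the frame of bin between -0.125 and 0.125 m and y of zinc_screw_mid in the frame of bin between -0.096 and 0.096 m and value of joint gate below 0.005 m and distance of each of bushing_mid, gauge_mid from where it was at the start of the episode below 0.015 m and angle between each of bushing_mid, gauge_mid's own z axis and vertical below 0.15 rad); the robot touches nothing.
It fails at once if a screw is lifted more than 25 mm off the deck, or carried through the air beyond the lip (z of any of long_screw_mid, mid_screw_mid, zinc_screw_mid in the frame of pan above 0.131 m or (x of long_screw_mid in the frame of pan above 0.085 m and z of long_screw_mid in the frame of pan above 0.112 m) or (x of mid_screw_mid in the frame of pan above 0.085 m and z of mid_screw_mid in the frame of pan above 0.112 m) or (x of zinc_screw_mid in the frame of pan above 0.085 m and z of zinc_screw_mid in the frame of pan above 0.112 m)).
It fails at once if the bushing or the gauge block is tipped, or moved more than 15 mm (distance of any of bushing_mid, gauge_mid from where it was at the start of the episode above 0.015 m or angle between any of bushing_mid, gauge_mid's own z axis and vertical above 0.5 rad).
It fails at once if the oil bottle is moved more than 20 mm (distance of oil_bottle from where it was at the start of the episode above 0.02 m).
It also fails if it takes over 67 s, if anything falls off the work surface, if the arm or the gripper's body presses on something with over 40 N, if the wrist force passes 120 N, or if a joint passes its speed limit or range.

### The arm

A 6-joint arm with a two-finger parallel gripper is mounted at the origin on the work surface; the furniture and walls round the work are solid. World frame = base frame: x ahead of the robot, y to its left, z up, the work surface at z = 0. Lengths are in mm, angles in rad, forces in N, time in s.
With the tool pointing down it reaches from about 400 to 925 mm from the base axis. Payload 12.5 kg.
Tool frame: the origin (TCP) lies midway between the tips of the shut fingers; the grasp point (between the pads) lies 19 mm behind it; z points along the fingers, y is the line along which they close (so a half turn about z gives the same grasp; the last joint's range is limited). The gripper opens to 95 mm and grips with 3 to 60 N. Pads are 20 mm wide; open, the fingers measure 119 mm over their backs; the gripper's body (75 mm by 180 mm) begins 59 mm behind the grasp point.
Start: joints at [-1.22, 0.491, 1.559, -0, 1.092, -0.106], TCP at [275.698, -560.925, 214.661] pointing down, gripper open.
Joint ranges: [-3.1, 3.1], [-0.84, 2.19], [0.05, 2.79], [-1.13, 4.28], [0.06, 2.93], [-2.69, 2.69]. Speed limits (rad/s): [2.22, 2.22, 2.79, 3.14, 3.14, 3.14].

### API

Orientations are given as [roll, pitch, yaw] about the fixed x, y, z axes, in that order (R = Rz(yaw) Ry(pitch) Rx(roll)).
In Python, from cell import state, read_camera, camera_info, env gives the robot as it stands.
- The arm moves only by the tool move_arm, never from a script. Its argument "commands" is a list of rows, each a list of 3 entries, a list of its own where there are three numbers: the shift along the world's x, y, z in cm, then the turn, a rotation vector about the world's x, y, z in degrees, then the opening, from 0 (shut) to 1 (fully open). A call has 1 to 10 rows; each row shifts and turns the commanded pose from where the row before left it; what a row does not reach is not made up. A row lasts 1/10 s, in which the tool goes at most 50 mm and 8.59 degrees, less where a joint would pass 70% of its speed; a pose out of reach is approached as far as the arm can. A call with a gripper value outside its range is refused whole. The fingers move at their own pace and stop on an object; the grip force is fixed at half the most. Time passes only in rows, so rows that do not move let the fingers close. It gives the time, the measured TCP pose, the force, the opening and the grip force at its end, in the units of the state.
- state(): the state, without advancing time (a new reading comes with each control period).
- read_camera(name): name is "side" or "top" or "wrist"; returns the picture (480x640x3 uint8, blue, green, red); there is no depth.
- camera_info(name): a dict with "K" (3x3 intrinsics, pixels), "k1" (the pictures are not rectified: a ray, as slopes to the right and down, at radius r is drawn at 1 + k1 r^2 times it, then the intrinsics apply), "cam_to_world" (4x4, takes a point from camera to world coordinates). Camera axes: x right, y down, z forward; pixel columns grow to the right and rows downward; lengths in mm; the calibration is good to about 2 mm. A picture is of the moment at which its call begins: read the wrist's pose just before it. camera_info takes no time and is no camera call; for the wrist camera it gives the pose at the moment of the call.
- env.job_done(): hands the job in; it is judged then, once.
The state is a dict: "t": time; "joints": joint angles; "qvel": joint speeds; "tau": joint torques, N m; "eef_pos": TCP position; "tcp_rot": TCP orientation; "ft_force": force on the tool from outside, world axes, zero at the start; "moment": the same for the moment, N m; "opening": opening from 0.0 (shut) to 1.0 (fully open); "grip_force": force on a finger pad.
Only numpy, scipy, OpenCV 4.12 (cv2) and the standard library are available. Lean on these libraries where they do the work, as an engineer would, in place of code of your own. Each camera call takes 0.05 s, during which the arm holds its last target. There are 200 camera calls.

## Working session

There is one attempt and no reset: what is moved stays moved. The work goes in short steps, Python scripts to look and compute and a tool call to move; the robot and the scene stay as the last step left them, time stands still between calls to the robot, and variables do not carry over. Pictures are saved under pics/ and viewed, at most 10 in all, crops included, and the job is handed in when it is done.

Besides the shell and the picture viewer there is one more tool, called after "Emit:" by a JSON object that holds its "api" and its "payload". move_arm: Moves the arm, as the interface text tells. Its arguments: {"type":"object","properties":{"commands":{"type":"array"}},"required":["commands"]}

```bash
mkdir -p pics; ls; python3 - <<'E'
from cell import *
import cv2,numpy as np
print(state())
for n in ("top","side"):
    i=camera_info(n); print(n,i["K"],i["k1"],np.round(i["cam_to_world"],3).tolist())
    cv2.imwrite(f"pics/{n}0.png",read_camera(n))
E
```

```text
pics
{'t': 0.0, 'joints': array([-1.21963051e+00,  4.91574418e-01,  1.55943124e+00,  1.94015375e-05,
        1.09168868e+00, -1.05620952e-01]), 'qvel': array([-0.00068401, -0.00032501, -0.00129047,  0.001722  ,  0.00111312,
        0.00027718]), 'tau': array([-2.37888584e-03, -6.12646222e+01, -2.58187634e+01,  6.91224751e-02,
        4.82069829e-02, -1.82849512e-04]), 'eef_pos': array([ 275.59952076, -560.69687399,  214.0587859 ]), 'tcp_rot': array([-3.14049892e+00, -1.33255956e-04,  4.56777747e-01]), 'ft_force': array([-0.89791708,  0.14709605,  0.1629191 ]), 'moment': array([0.03475565, 0.00100792, 0.03817791]), 'grip_force': 0.0, 'opening': 0.9996814233622644}
top [[457.61595964   0.         323.53184733]
 [  0.         457.61595964 237.95447999]
 [  0.           0.           1.        ]] -0.10400394146294806 [[-0.011, -0.986, 0.169, 180.304], [-1.0, 0.013, 0.014, -283.764], [-0.016, -0.169, -0.986, 1064.373], [0.0, 0.0, 0.0, 1.0]]
side [[499.22461584   0.         324.37403154]
 [  0.         499.22461584 236.95643564]
 [  0.           0.           1.        ]] -0.07248913017222253 [[0.861, -0.327, 0.389, -18.054], [-0.508, -0.581, 0.636, -805.352], [0.018, -0.745, -0.666, 660.173], [0.0, 0.0, 0.0, 1.0]]
```

View pics/top0.png

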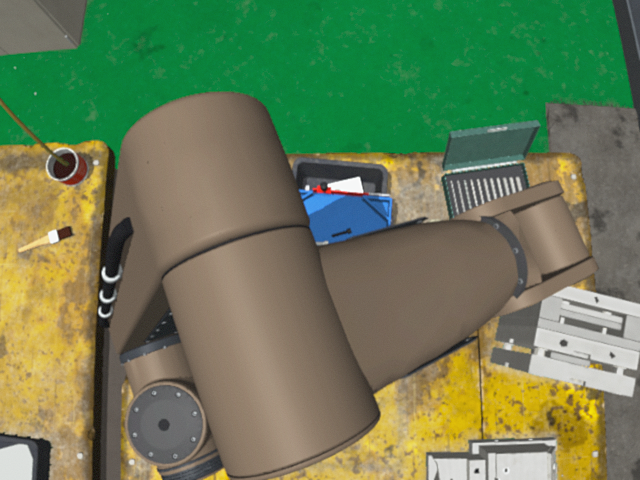

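View pics/side0.png

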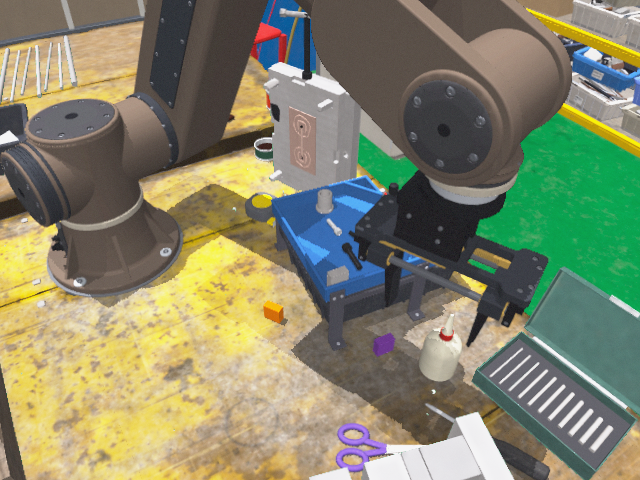

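Top view: pan near (345,210), hidden by the arm. Side view: screws at (333,228) and (352,256), bushing (325,202), gauge (338,274). I'll move the arm out of the top view.

Emit:
{"api": "move_arm", "payload": {"commands": [[[-4,-0.5,2],[0,0,0],1],[[-4,-0.5,2],[0,0,0],1],[[-4,-0.5,2],[0,0,0],1],[[-4,-0.5,2],[0,0,0],0],[[-4,-0.5,0],[0,0,0],0],[[-4,-0.5,0],[0,0,0],0],[[-4,0,0],[0,0,0],0],[[-4,0,0],[0,0,0],0],[[0,0,0],[0,0,0],0],[[0,0,0],[0,0,0],0]]}}

```text
t: 1.1
eef_pos: [-44.9, -590.8, 294.3]
tcp_rot: [-3.141, -0.001, 0.455]
ft_force: [0.1, -0.3, -0.6]
opening: 0.467
grip_force: 0.0
```

```bash
python3 - <<'E'
from cell import *
import cv2,numpy as np
im=read_camera("top"); cv2.imwrite("pics/top1.png",im)
cv2.imwrite("pics/top1c.png",cv2.resize(im[120:300,240:480],None,fx=3.3,fy=3.3,interpolation=cv2.INTER_CUBIC))
cv2.imwrite("pics/side1.png",read_camera("side"))
E
```

```text
(no output)
```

View pics/top1c.png

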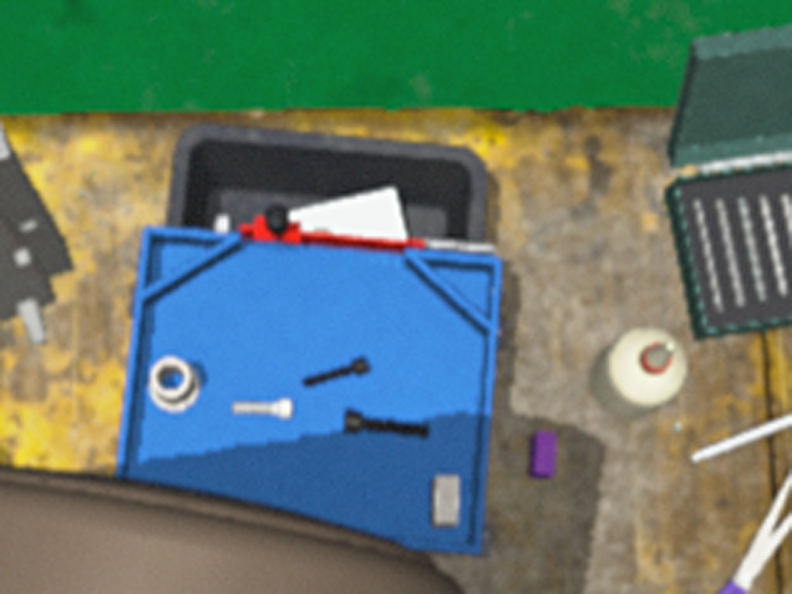

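Crop (3.3×, offset 240,120) shows everything: funnel walls (143,300)-(240,238) and (490,332)-(408,252), post (275,218), bushing (172,382), zinc (262,408), mid screw (337,372), long screw (387,425), gauge (446,500), bottle (648,368).

```bash
cat > h.py <<'E'
import numpy as np,cv2
from cell import *
def ray(name,px):
    i=camera_info(name);K=i["K"];T=np.array(i["cam_to_world"])
    s=cv2.undistortPoints(np.array([[px]],float),K,np.array([i["k1"],0,0,0.]))[0,0]
    return T[:3,3],T[:3,:3]@np.array([*s,1])
def onz(name,px,z):
    o,d=ray(name,px); return (o+d*(z-o[2])/d[2])[:2]
def crop(p): return ((p[0]+.5)/3.3-.5+240,(p[1]+.5)/3.3-.5+120)
E
python3 - <<'E'
from h import *
P=lambda c,z: onz("top",crop(c),z)
w=np.array([P(c,129) for c in [(143,300),(240,238),(490,332),(408,252)]])
m=np.array([[5,113],[50,55],[5,-113],[50,-55]],float)
A=w-w.mean(0);B=m-m.mean(0)
th=np.arctan2((B[:,0]*A[:,1]-B[:,1]*A[:,0]).sum(),(A*B).sum())
R=np.array([[np.cos(th),-np.sin(th)],[np.sin(th),np.cos(th)]]); t=w.mean(0)-R@m.mean(0)
print("th",th,"t",t,"res",np.round(w-(m@R.T+t),1).tolist())
for n,c,z in [("post top",(275,212),164),("post base",(277,232),132),("bush",(174,374),134),("zn_tail",(234,407),105),("zn_head",(291,408),105),("mid_tail",(305,383),105),("mid_head",(369,364),105),("long_head",(347,423),106),("long_tail",(428,431),106),("gauge",(447,490),130),("bottletop",(655,356),126),("cornTL",(146,228),129),("cornTR",(500,256),129),("cornBR",(480,552),129)]:
    q=P(c,z);print(n,np.round(q,1),"pan",np.round(R.T@(q-t),1))
E
```

```text
th -0.1074370276049526 t [ 384.233407   -296.19991895] res [[-1.0, -2.0], [0.3, -1.5], [-0.6, 2.9], [1.3, 0.6]]
post top [ 446.7 -271.5] pan [59.5 31.3]
post base [ 442.9 -272.2] pan [55.8 30.2]
bush [ 351.2 -206.6] pan [-42.4  85.5]
zn_tail [ 334.4 -242.9] pan [-55.2  47.6]
zn_head [ 333.3 -279.6] pan [-52.4  11. ]
mid_tail [ 349.5 -288.8] pan [-35.3   3.6]
mid_head [ 361.4 -330.4] pan [-19.  -36.4]
long_head [ 322.9 -315.4] pan [-58.9 -25.7]
long_tail [ 317.1 -367.2] pan [-59.2 -77.8]
gauge [ 276.5 -375.9] pan [-98.6 -90.8]
bottletop [ 360.3 -511.2] pan [  -0.8 -216.3]
cornTL [ 447.8 -188. ] pan [ 51.5 114.4]
cornTR [ 426.  -414.4] pan [  54.2 -113. ]
cornBR [ 237.9 -395.4] pan [-134.9 -114.3]
```

```bash
python3 - <<'E'
from h import *
c,s=np.cos(-.1074),np.sin(-.1074);R=np.array([[c,-s],[s,c]]);t=np.array([384.2,-296.2])
for p,z in [((0,120),262),((35,180),262),((70,270),262),((35,345),262)]:
    q=onz("top",crop(p),z);print(np.round(q),np.round(R.T@(q-t)))
for p,z in [((270,68),262),((340,98),262),((358,82),262),((350,200),0)]:
    q=onz("side",p,z);print("s",np.round(q),np.round(R.T@(q-t)))
im=cv2.imread("pics/top1.png"); cv2.imwrite("pics/t2.png",cv2.resize(im[100:340,140:460],None,fx=2.4,fy=2.4))
E
```

```text
[ 474. -119.] [ 70. 186.]
[ 439. -139.] [ 37. 162.]
[ 387. -160.] [-12. 136.]
[ 345. -141.] [-56. 150.]
s [373.  52.] [-49. 344.]
s [ 424. -124.] [ 21. 176.]
s [489. -83.] [ 81. 223.]
s [477. -99.] [ 71. 206.]
```

View pics/t2.png

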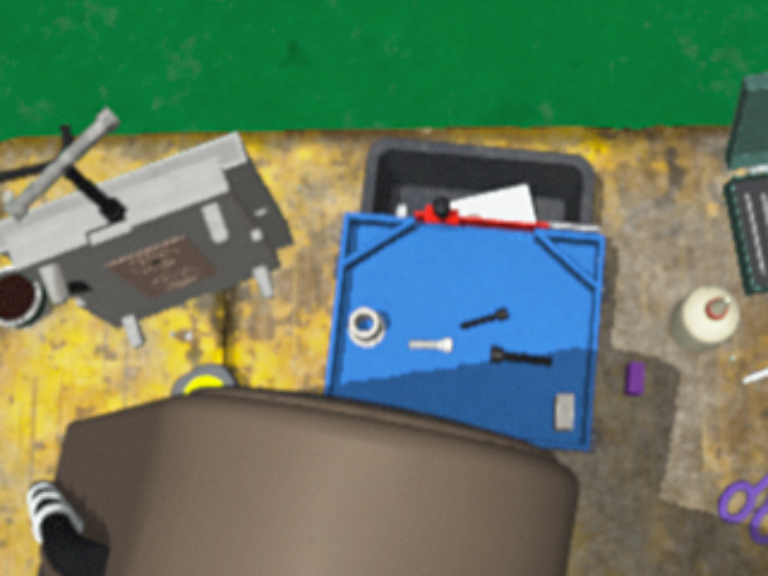

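Mould's nearest edge ≈ pan y 165, so I straddle the post with half-open fingers at pan yaw, which keeps the body clear.

Emit:
{"api": "move_arm", "payload": {"commands": [[[3.8,2.5,0],[0,0,-3.5],0.5],[[3.8,2.5,0],[0,0,-3.5],0.5],[[3.8,2.5,0],[0,0,-3.5],0.5],[[3.8,2.5,0],[0,0,-3.5],0.5],[[3.8,2.5,0],[0,0,-3.5],0.5],[[3.8,2.5,0],[0,0,-3.5],0.5],[[3.8,2.5,0],[0,0,-3.5],0.5],[[3.8,2.5,0],[0,0,-3.5],0.5],[[3.8,2.5,0],[0,0,-3.5],0.5],[[3.8,2.5,0],[0,0,-0.7],0.5]]}}

```text
t: 2.2
eef_pos: [337.9, -338.7, 294.9]
tcp_rot: [3.141, -0.0, -0.105]
ft_force: [0.7, -1.1, 0.2]
opening: 0.5
grip_force: 0.0
```

Emit:
{"api": "move_arm", "payload": {"commands": [[[3.8,2.5,0],[0,0,0],0.5],[[3.0,2.0,0],[0,0,0],0.5],[[0,0,0],[0,0,0],0.5],[[0,0,0],[0,0,0],0.5]]}}

```text
t: 2.6
eef_pos: [404.6, -294.6, 294.6]
tcp_rot: [-3.142, 0.0, -0.102]
ft_force: [-0.2, 0.0, 0.3]
opening: 0.5
grip_force: 0.0
```

```bash
python3 - <<'E'
from h import *
s=state();print(s["eef_pos"],s["tcp_rot"],s["opening"],s["joints"],camera_info("wrist")["cam_to_world"])
cv2.imwrite("pics/w1.png",read_camera("wrist"))
E
```

```text
[ 404.55161472 -294.5943562   294.55978555] [-3.14159106e+00  2.88521373e-04 -1.01596576e-01] 0.49983646004052984 [-7.61371742e-01  2.32552300e-01  1.74247734e+00 -1.90964203e-04
  1.16679197e+00  9.11096249e-01] [[-1.01466370e-01 -9.56340462e-01 -2.74075712e-01  4.83311850e+02]
 [-9.94838911e-01  9.76345697e-02  2.76230370e-02 -3.00778383e+02]
 [ 3.42236198e-04  2.75463992e-01 -9.61311329e-01  4.63749915e+02]
 [ 0.00000000e+00  0.00000000e+00  0.00000000e+00  1.00000000e+00]]
```

View pics/w1.png

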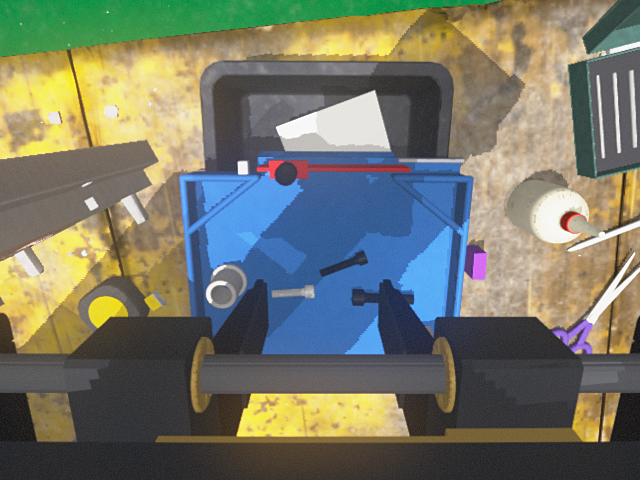

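Wrist view: post (286,173), funnels (188,234)-(258,182) and (397,180)-(465,232), zinc (272-314,293), mid (321,271)-(367,257), long (353-413,297), bushing top (220,293).

```bash
python3 - <<'E'
from h import *
P=lambda c,z: onz("wrist",c,z)
w=np.array([P(c,129) for c in [(188,234),(258,182),(465,232),(397,180)]])
m=np.array([[5,113],[50,55],[5,-113],[50,-55]],float)
A=w-w.mean(0);B=m-m.mean(0)
th=np.arctan2((B[:,0]*A[:,1]-B[:,1]*A[:,0]).sum(),(A*B).sum())
R=np.array([[np.cos(th),-np.sin(th)],[np.sin(th),np.cos(th)]]); t=w.mean(0)-R@m.mean(0)
print("th",th,"t",t,"res",np.round(w-(m@R.T+t),1).tolist())
for n,c,z in [("post top",(286,173),164),("bush",(220,293),134),("zn_tail",(272,295),105),("zn_head",(314,291),105),("mid_tail",(321,271),105),("mid_head",(367,257),105),("long_head",(353,296),106),("long_tail",(413,297),106),("cTL",(183,177),129),("cTR",(473,177),129),("gateR",(411,169),130),("mould",(157,165),262),("mould2",(148,142),262)]:
    q=P(c,z);print(n,np.round(q,1),"pan",np.round(R.T@(q-t),1))
E
```

```text
th -0.096014904399798 t [ 385.93263095 -295.20266129] res [[1.4, -0.9], [-2.0, -1.1], [1.7, 1.6], [-1.1, 0.4]]
post top [ 447.7 -272.4] pan [59.3 28.6]
bush [ 351.7 -202.6] pan [-42.9  88.9]
zn_tail [ 333.5 -240.3] pan [-57.5  49.7]
zn_head [ 333.5 -278.3] pan [-53.9  11.8]
mid_tail [ 351.8 -286.6] pan [-34.8   5.3]
mid_head [ 360.6 -328.1] pan [-22.1 -35.2]
long_head [ 325.4 -312.7] pan [-58.5 -23.3]
long_tail [ 318.9 -366.4] pan [-59.9 -77.3]
cTL [ 448.9 -188.8] pan [ 52.5 111.9]
cTR [ 425.6 -413.4] pan [  50.8 -113.8]
gateR [ 436.9 -365.4] pan [ 57.4 -65. ]
mould [ 469.1 -222.6] pan [75.8 80.2]
mould2 [ 479.8 -220.6] pan [86.3 83.2]
```

Emit:
{"api": "move_arm", "payload": {"commands": [[[4.2,2.3,0],[0,0,0],0.5],[[0,0,-3.8],[0,0,0],0.5],[[0,0,-3.8],[0,0,0],0.5],[[0,0,-3.8],[0,0,0],0.5],[[0,0,-3.8],[0,0,0],0.5],[[0,0,0],[0,0,0],0.5],[[0,0,0],[0,0,0],0.5]]}}

```text
t: 3.35
eef_pos: [445.5, -273.6, 143.4]
tcp_rot: [-3.141, 0.0, -0.106]
ft_force: [-0.1, -0.6, 0.8]
opening: 0.501
grip_force: 0.0
```

Emit:
{"api": "move_arm", "payload": {"commands": [[[-0.1,-1,0],[0,0,0],0.5],[[-0.2,-2,0],[0,0,0],0.5],[[-0.2,-2,0],[0,0,0],0.5],[[-0.2,-2,0],[0,0,0],0.5],[[-0.2,-2,0],[0,0,0],0.5],[[-0.2,-2,0],[0,0,0],0.5],[[-0.1,-1,0],[0,0,0],0.5],[[0,0,0],[0,0,0],0.5]]}}

```text
t: 4.15
eef_pos: [433.5, -394.7, 142.5]
tcp_rot: [3.141, -0.0, -0.107]
ft_force: [-0.3, -0.1, 0.0]
opening: 0.499
grip_force: 0.0
```

Emit:
{"api": "move_arm", "payload": {"commands": [[[-0.05,-0.5,0],[0,0,0],0.5],[[-0.05,-0.5,0],[0,0,0],0.5],[[0,0,0],[0,0,0],0.5],[[0,0,0],[0,0,0],0.5]]}}

```text
t: 4.55
eef_pos: [432.7, -401.5, 142.4]
tcp_rot: [-3.139, 0.001, -0.105]
ft_force: [0.8, 6.7, 0.3]
opening: 0.5
grip_force: 3.4
```

Emit:
{"api": "move_arm", "payload": {"commands": [[[0.1,1,0],[0,0,0],0.5],[[0,0,4],[0,0,0],0.3],[[0,0,4],[0,0,0],0],[[0,0,4],[0,0,0],0],[[-3.5,3.3,3],[0,0,0],0],[[-3.5,3.3,0],[0,0,0],0],[[-3.3,3.2,0],[0,0,0],0],[[0,0,0],[0,0,0],0],[[0,0,0],[0,0,0],0]]}}

```text
t: 5.45
eef_pos: [334.9, -298.5, 289.9]
tcp_rot: [3.14, -0.002, -0.105]
ft_force: [0.4, -0.1, 0.4]
opening: 0.002
grip_force: 0.0
```

```bash
python3 - <<'E'
from h import *
s=state();print(s["eef_pos"],s["tcp_rot"],s["opening"]);print(camera_info("wrist")["cam_to_world"].tolist())
cv2.imwrite("pics/w2.png",read_camera("wrist"))
E
```

```text
[ 334.86929559 -298.52141708  289.91952017] [ 3.13970137e+00 -1.56826817e-03 -1.04887044e-01] 0.0020408659833434
[[-0.10466214289077802, -0.9564845963603065, -0.2723656600435721, 413.3377034261976], [-0.9945052059332475, 0.10129015591360849, 0.026451837113222236, -304.60718350384286], [0.002287185427097375, 0.2736375727864454, -0.9618301552469456, 459.28024413686774], [0.0, 0.0, 0.0, 1.0]]
```

View pics/w2.png

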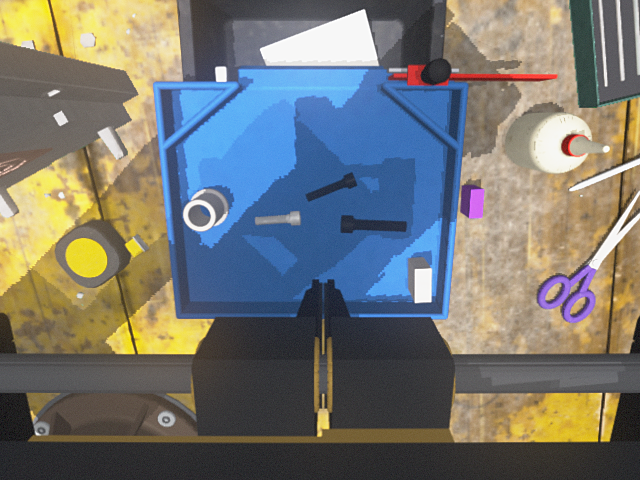

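Gate is open (post (436,70), plate left edge (389,75)); screws: zinc (255,220)-(301,217), mid (306,196)-(356,178), long (341,224)-(406,226); bushing top (199,214), gauge top (423,285).

```bash
cat >> h.py <<'E'
TH=-.102;R=np.array([[np.cos(TH),-np.sin(TH)],[np.sin(TH),np.cos(TH)]]);t0=np.array([385,-295.7])
def pan(w): return R.T@(np.array(w)[:2]-t0)
def wor(p): return t0+R@np.array(p)
E
python3 - <<'E'
from h import *
P=lambda c,z: onz("wrist",c,z)
for n,c,z in [("LfunnelA",(167,145),129),("LfB",(237,88),129),("RfA",(462,147),129),("RfB",(385,88),129),("cNL",(179,316),129),("cNR",(450,315),129),("post",(436,69),164),("gateL",(389,75),130),("bush",(199,214),134),("gauge",(423,285),130),("zn_tail",(255,220),105),("zn_head",(301,217),105),("mid_tail",(306,196),105),("mid_head",(356,178),105),("long_head",(341,224),106),("long_tail",(406,226),106)]:
    q=P(c,z);print(n,np.round(q,1),"pan",np.round(pan(q),1))
print(pan(state()["eef_pos"]))
E
```

```text
LfunnelA [ 406.2 -187.4] pan [ 10.1 109.9]
LfB [ 440.7 -246.2] pan [50.4 55. ]
RfA [ 381.5 -408. ] pan [   7.9 -112.1]
RfB [ 429.5 -353. ] pan [ 50.1 -52.5]
cNL [ 266.7 -168.9] pan [-130.6  114.1]
cNR [ 243.5 -395.6] pan [-130.6 -113.8]
post [ 436.  -381.4] pan [ 59.5 -80. ]
gateL [ 438.  -356.3] pan [ 58.9 -54.9]
bush [ 352.3 -203.3] pan [-41.9  88.6]
gauge [ 273.5 -373.9] pan [-103.   -89.1]
zn_tail [ 336.7 -240.3] pan [-53.7  50.2]
zn_head [ 335.2 -279.3] pan [-51.2  11.3]
mid_tail [ 352.5 -285.5] pan [-33.3   6.8]
mid_head [ 363.1 -328.1] pan [-18.5 -34.5]
long_head [ 325.9 -312.2] pan [-57.1 -22.4]
long_tail [ 318.4 -366.7] pan [-59.1 -77.5]
[-48.99908121  -8.49528913]
```

Emit:
{"api": "move_arm", "payload": {"commands": [[[-0.4,0.3,-4],[0,0,0],0],[[0,0,-4],[0,0,0],0],[[0,0,-4],[0,0,0],0],[[0,0,-2],[0,0,0],0],[[0,0,0],[0,0,0],0],[[0,0,0],[0,0,0],0]]}}

```text
t: 6.1
eef_pos: [331.5, -296.5, 149.2]
tcp_rot: [-3.141, 0.0, -0.105]
ft_force: [-0.4, -0.4, 0.5]
opening: 0.006
grip_force: 0.0
```

```bash
python3 - <<'E'
from h import *
s=state();print(pan(s["eef_pos"]),s["eef_pos"],s["tcp_rot"])
E
```

```text
[-53.10627116  -6.21695333] [ 331.536718   -296.47718902  149.1712112 ] [-3.14142281e+00  3.27242189e-04 -1.04991410e-01]
```

Emit:
{"api": "move_arm", "payload": {"commands": [[[0,0,-2.5],[0,0,0],0],[[0,0,-2.1],[0,0,0],0],[[0,0,0],[0,0,0],0],[[0.5,-0.05,0],[0,0,0],0],[[0.6,-0.06,0],[0,0,0],0],[[0.6,-0.06,0],[0,0,0],0],[[0.5,-0.05,0],[0,0,0],0],[[-0.3,0.03,0],[0,0,0],0],[[-0.1,-1,0],[0,0,0],0.1],[[0,0,0],[0,0,0],0.15]]}}

```text
t: 7.1
eef_pos: [348.8, -308.9, 103.2]
tcp_rot: [3.141, -0.0, -0.106]
ft_force: [0.4, -0.9, -0.1]
opening: 0.112
grip_force: 0.0
```

Emit:
{"api": "move_arm", "payload": {"commands": [[[1,-0.1,0],[0,0,0],0.15],[[1.1,-0.1,0],[0,0,0],0.15],[[1.1,-0.1,0],[0,0,0],0.15],[[1.1,-0.1,0],[0,0,0],0.15],[[1.1,-0.1,0],[0,0,0],0.15],[[1.1,-0.1,0],[0,0,0],0.15],[[1.1,-0.1,0],[0,0,0],0.15],[[1.1,-0.1,0],[0,0,0],0.15],[[1.1,-0.1,0],[0,0,0],0.15],[[0.8,-0.1,0],[0,0,0],0.15]]}}

```text
t: 8.1
eef_pos: [455.9, -317.8, 103.1]
tcp_rot: [3.141, -0.0, -0.105]
ft_force: [0.3, 0.1, 0.2]
opening: 0.153
grip_force: 0.0
```

Emit:
{"api": "move_arm", "payload": {"commands": [[[0,0,0],[0,0,0],0.15],[[0,0,4],[0,0,0],0.15],[[-3.9,0.4,3],[0,0,0],0],[[-3.9,0.4,3],[0,0,0],0],[[-3.9,0.4,3],[0,0,0],0],[[-3,0.4,4],[0,0,0],0],[[0,0,2],[0,0,0],0],[[0,0,0],[0,0,0],0],[[0,0,0],[0,0,0],0]]}}

```text
t: 9.0
eef_pos: [307.7, -301.6, 292.7]
tcp_rot: [3.141, -0.0, -0.106]
ft_force: [0.0, -0.2, -1.6]
opening: 0.01
grip_force: 0.0
```

```bash
python3 - <<'E'
from h import *
s=state();print(s["eef_pos"],pan(s["eef_pos"]),s["tcp_rot"],s["opening"])
cv2.imwrite("pics/w3.png",read_camera("wrist"))
E
```

```text
[ 307.68040539 -301.60480354  292.73263636] [-76.31648055 -13.74704377] [ 3.14127076e+00 -2.12742373e-04 -1.05557813e-01] 0.010319476227027734
```

View pics/w3.png

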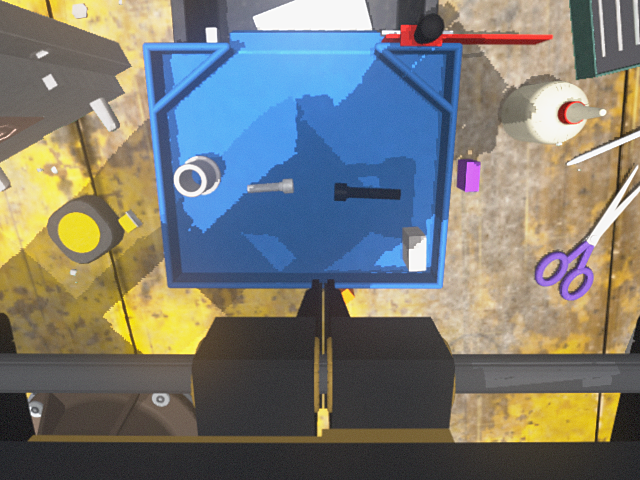

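Mid screw is off the deck; zinc (248,189)-(293,185), long (335,192)-(400,194) practically unmoved. Now zinc.

Emit:
{"api": "move_arm", "payload": {"commands": [[[1,4,0],[0,0,0],0.1],[[0,0,-4],[0,0,0],0.1],[[0,0,-4],[0,0,0],0.1],[[0,0,-4],[0,0,0],0.1],[[0,0,-3],[0,0,0],0.1],[[0,0,0],[0,0,0],0.1],[[0,0,0],[0,0,0],0.1]]}}

```text
t: 9.75
eef_pos: [317.9, -261.5, 142.7]
tcp_rot: [-3.14, 0.002, -0.105]
ft_force: [0.5, 0.3, 0.3]
opening: 0.102
grip_force: 0.0
```

```bash
python3 - <<'E'
from h import *
s=state();print(pan(s["eef_pos"]),s["eef_pos"],s["tcp_rot"])
import json
im=cv2.imread("pics/w3.png")
E
```

```text
[-70.20438462  27.203961  ] [ 317.93049708 -261.48899457  142.67048918] [-3.13999170e+00  1.86933065e-03 -1.04806775e-01]
```

Emit:
{"api": "move_arm", "payload": {"commands": [[[-0.4,0,0],[0,0,0],0.1],[[0,0,-2],[0,0,0],0.1],[[0,0,-1.95],[0,0,0],0.1],[[0,0,0],[0,0,0],0.1],[[1,-0.1,0],[0,0,0],0.1],[[1,-0.1,0],[0,0,0],0.1],[[1.1,-0.2,0],[0,0,0],0.1],[[1.1,-0.2,0],[0,0,0],0.1],[[1.1,-0.2,0],[0,0,0],0.1],[[1.1,-0.2,0],[0,0,0],0.1]]}}

```text
t: 10.75
eef_pos: [379.0, -271.9, 103.6]
tcp_rot: [3.141, -0.0, -0.105]
ft_force: [-0.0, -0.2, -0.6]
opening: 0.101
grip_force: 0.1
```

Emit:
{"api": "move_arm", "payload": {"commands": [[[1.1,-0.2,0],[0,0,0],0.1],[[1.1,-0.2,0],[0,0,0],0.1],[[1.1,-0.2,0],[0,0,0],0.1],[[1.1,-0.2,0],[0,0,0],0.1],[[1.1,-0.2,0],[0,0,0],0.1],[[1.1,-0.1,0],[0,0,0],0.1],[[1.1,-0.1,0],[0,0,0],0.1],[[0,0,0],[0,0,0],0.1],[[0,0,0],[0,0,0],0.1]]}}

```text
t: 11.65
eef_pos: [454.8, -283.5, 103.3]
tcp_rot: [-3.141, 0.0, -0.105]
ft_force: [-1.1, 1.0, -0.1]
opening: 0.1
grip_force: 0.0
```

Emit:
{"api": "move_arm", "payload": {"commands": [[[0,0,4],[0,0,0],0.2],[[-3.75,-1.3,4],[0,0,0],0.2],[[-3.75,-1.3,3],[0,0,0],0.2],[[-3.75,-1.3,3],[0,0,0],0.2],[[-3.75,-1.2,3],[0,0,0],0.2],[[0,0,2],[0,0,0],0.2],[[0,0,0],[0,0,0],0.2],[[0,0,0],[0,0,0],0.2]]}}

```text
t: 12.45
eef_pos: [308.9, -333.0, 288.6]
tcp_rot: [3.141, -0.0, -0.106]
ft_force: [1.0, 0.5, 0.1]
opening: 0.202
grip_force: 0.0
```

```bash
python3 - <<'E'
from h import *
s=state();print(s["eef_pos"],pan(s["eef_pos"]),s["tcp_rot"],s["opening"])
cv2.imwrite("pics/w4.png",read_camera("wrist"))
E
```

```text
[ 308.86225973 -332.98679241  288.61366517] [-71.9453536 -44.8455848] [ 3.14144696e+00 -6.16178924e-05 -1.05567511e-01] 0.20205378666969995
```

View pics/w4.png

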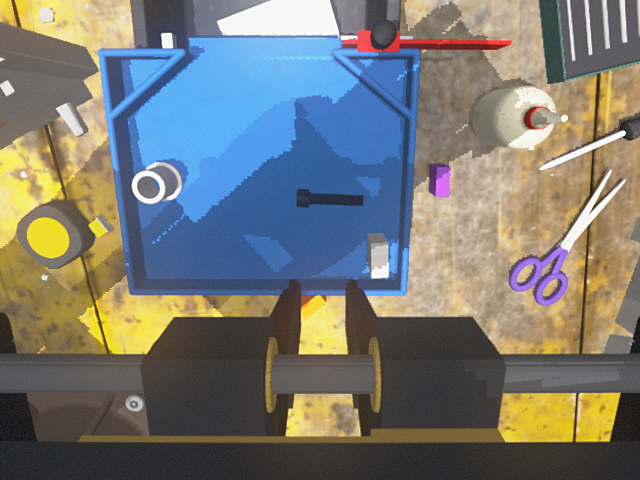

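Zinc is off; only the long screw remains, (297,198)-(363,200), unmoved.

Emit:
{"api": "move_arm", "payload": {"commands": [[[-0.6,-0.1,-3],[0,0,0],0.2],[[0,0,-4],[0,0,0],0.2],[[0,0,-4],[0,0,0],0.2],[[0,0,-4],[0,0,0],0.2],[[0,0,-1.8],[0,0,0],0.2],[[0,0,-1.7],[0,0,0],0.2],[[0,0,0],[0,0,0],0.2],[[0,0,0],[0,0,0],0.2]]}}

```text
t: 13.3
eef_pos: [303.1, -333.3, 102.8]
tcp_rot: [-3.139, 0.002, -0.104]
ft_force: [-0.4, 0.3, 0.1]
opening: 0.2
grip_force: 0.0
```

Emit:
{"api": "move_arm", "payload": {"commands": [[[0.6,-0.05,0],[0,0,0],0.2],[[0.6,-0.05,0],[0,0,0],0.2],[[1,0.2,0],[0,0,0],0.2],[[1,0.2,0],[0,0,0],0.2],[[1,0.2,0],[0,0,0],0.2],[[1,0.2,0],[0,0,0],0.2],[[1,0.2,0],[0,0,0],0.2],[[1,0.2,0],[0,0,0],0.2],[[0,0,0],[0,0,0],0.2]]}}

```text
t: 14.2
eef_pos: [376.3, -323.1, 104.0]
tcp_rot: [3.141, -0.0, -0.104]
ft_force: [-0.5, -0.4, -0.8]
opening: 0.2
grip_force: 0.0
```

```bash
python3 - <<'E'
from h import *
s=state();print(s["eef_pos"],pan(s["eef_pos"]),s["tcp_rot"],s["opening"])
cv2.imwrite("pics/w5.png",read_camera("wrist"))
E
```

```text
[ 376.34579194 -323.07271911  103.96392409] [ -5.82204938 -28.11164901] [ 3.14122797e+00 -4.18107211e-04 -1.04117223e-01] 0.20027356119020448
```

View pics/w5.png

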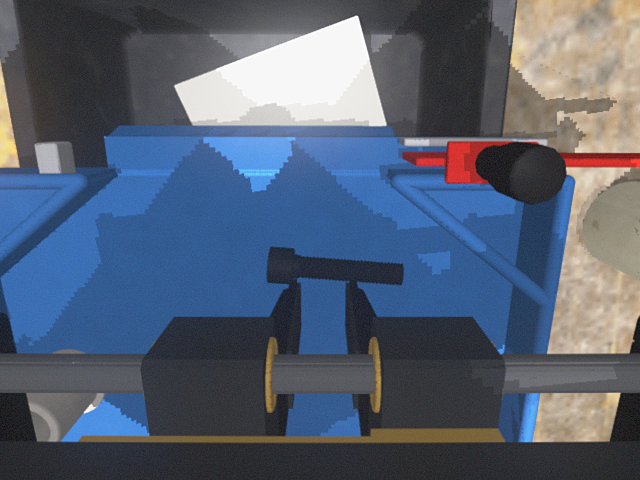

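Long screw stays across the tips at (268-403, 270), moving with the drift; right end must come ~10 px left to clear the mouth edge (393,175). Continue with drift.

Emit:
{"api": "move_arm", "payload": {"commands": [[[1,0.2,0],[0,0,0],0.2],[[1,0.2,0],[0,0,0],0.2],[[1,0.2,0],[0,0,0],0.2],[[1,0.2,0],[0,0,0],0.2],[[1,0.2,0],[0,0,0],0.2],[[1,0,0],[0,0,0],0.2],[[1,-0.1,0],[0,0,0],0.2],[[0.6,-0.1,0],[0,0,0],0.2],[[0,0,0],[0,0,0],0.2],[[0,0,0],[0,0,0],0.2]]}}

```text
t: 15.25
eef_pos: [451.0, -315.2, 103.9]
tcp_rot: [-3.141, 0.0, -0.105]
ft_force: [-0.4, 0.6, 0.1]
opening: 0.198
grip_force: 0.0
```

Emit:
{"api": "move_arm", "payload": {"commands": [[[0,0,4],[0,0,0],0.5],[[0,0,4],[0,0,0],0.5],[[2,0,4],[0,0,0],0.5],[[3,0,4],[0,0,0],0.5],[[3,0,2],[0,0,0],0.5],[[0,0,0],[0,0,0],0.5],[[0,0,0],[0,0,0],0.5]]}}

```text
t: 15.95
eef_pos: [530.7, -315.0, 283.4]
tcp_rot: [-3.141, 0.001, -0.105]
ft_force: [0.3, -0.2, -0.9]
opening: 0.501
grip_force: 0.0
```

```bash
python3 - <<'E'
from h import *
s=state();print(s["eef_pos"],pan(s["eef_pos"]),s["tcp_rot"],s["opening"])
w=read_camera("wrist");cv2.imwrite("pics/w6.png",w)
sd=read_camera("side");cv2.imwrite("pics/s6.png",sd)
tp=read_camera("top");cv2.imwrite("pics/t6.png",tp)
a=cv2.resize(w,(480,360)); b=cv2.resize(sd[140:340,240:460],(320,290)); c=cv2.resize(tp[130:290,250:450],(320,256))
out=np.zeros((600,800,3),np.uint8); out[:360,:480]=a; out[:290,480:]=b; out[300:556,480:]=c
for i in range(1):
    out[360:600,:480]=cv2.convertScaleAbs(cv2.resize(w[60:380,:],(480,240)),alpha=2.2)
cv2.imwrite("pics/comp.png",out)
E
```

```text
[ 530.65636984 -314.99903729  283.4329798 ] [146.8644123   -4.36752954] [-3.14136331e+00  8.79095242e-04 -1.04769441e-01] 0.5013574706718594
```

View pics/comp.png

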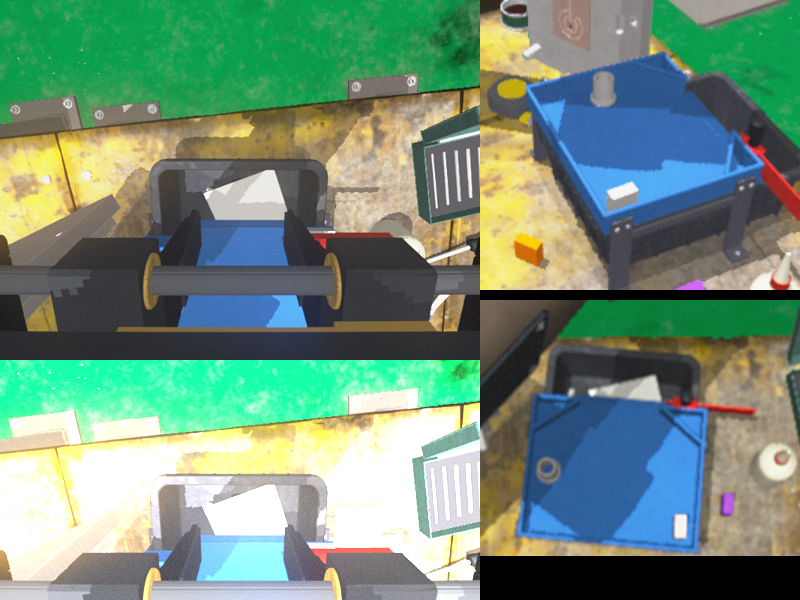

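Deck empty, bushing and gauge in place, nothing on the bench or lip: screws are in the bin. Now shut the gate.

Emit:
{"api": "move_arm", "payload": {"commands": [[[-3.3,-2.4,0],[0,0,0],0.5],[[-3.2,-2.4,0],[0,0,0],0.5],[[-3.2,-2.3,0],[0,0,0],0.5],[[0,0,0],[0,0,0],0.5],[[0,0,-4],[0,0,0],0.5],[[0,0,-3],[0,0,0],0.5],[[0,0,0],[0,0,0],0.5],[[0,0,0],[0,0,0],0.5]]}}

```text
t: 16.9
eef_pos: [434.2, -386.2, 214.3]
tcp_rot: [-3.141, 0.001, -0.105]
ft_force: [0.3, 0.5, 0.1]
opening: 0.5
grip_force: 0.0
```

Emit:
{"api": "move_arm", "payload": {"commands": [[[0,0,-3.6],[0,0,0],0.5],[[0,0,-3.6],[0,0,0],0.5],[[0,0,0],[0,0,0],0.5],[[0.1,1,0],[0,0,0],0.5],[[0.2,2,0],[0,0,0],0.5],[[0.2,2,0],[0,0,0],0.5],[[0.2,2,0],[0,0,0],0.5],[[0.2,2,0],[0,0,0],0.5],[[0.2,2,0],[0,0,0],0.5],[[0,0,0],[0,0,0],0.5]]}}

```text
t: 17.9
eef_pos: [445.2, -273.1, 142.8]
tcp_rot: [-3.141, 0.0, -0.103]
ft_force: [-0.6, 0.0, -0.5]
opening: 0.5
grip_force: 0.0
```

Emit:
{"api": "move_arm", "payload": {"commands": [[[0.1,1,0],[0,0,0],0.5],[[0.1,1,0],[0,0,0],0.5],[[0,0.4,0],[0,0,0],0.5],[[0,0,0],[0,0,0],0.5],[[0,0,0],[0,0,0],0.5]]}}

```text
t: 18.4
eef_pos: [446.9, -252.1, 141.7]
tcp_rot: [-3.141, 0.001, -0.105]
ft_force: [-0.5, -0.8, -0.5]
opening: 0.5
grip_force: 0.0
```

Emit:
{"api": "move_arm", "payload": {"commands": [[[0,0.3,0],[0,0,0],0.5],[[0,0.2,0],[0,0,0],0.5],[[0,0,0],[0,0,0],0.5],[[0,0,0],[0,0,0],0.5]]}}

```text
t: 18.8
eef_pos: [447.2, -249.9, 141.7]
tcp_rot: [3.138, -0.001, -0.105]
ft_force: [-2.8, -19.2, -6.8]
opening: 0.504
grip_force: 9.4
```

Stop felt (19 N); end-to-end contact travel 152 mm = 120 + gap − post diameter, consistent with both end stops. Back off, lift, check.

Emit:
{"api": "move_arm", "payload": {"commands": [[[0,-0.8,0],[0,0,0],0.5],[[0,-0.8,0],[0,0,0],0.5],[[0,0,0],[0,0,0],0.5],[[0,0,4],[0,0,0],0.5],[[0,0,4],[0,0,0],0.5],[[0,0,4],[0,0,0],0.5],[[-4,-2,3],[0,0,0],0.5],[[0,0,0],[0,0,0],0.5],[[0,0,0],[0,0,0],0.5],[[0,0,0],[0,0,0],0.5]]}}

```text
t: 19.8
eef_pos: [410.1, -281.3, 288.9]
tcp_rot: [-3.141, 0.001, -0.105]
ft_force: [-0.3, -0.3, 0.5]
opening: 0.499
grip_force: 0.0
```

```bash
python3 - <<'E'
from h import *
s=state();print(s["eef_pos"],s["ft_force"])
w=read_camera("wrist");cv2.imwrite("pics/w7.png",w)
hsv=cv2.cvtColor(w,cv2.COLOR_BGR2HSV)
m=cv2.inRange(hsv,(0,150,80),(8,255,255))|cv2.inRange(hsv,(172,150,80),(180,255,255))
n,l,st,c=cv2.connectedComponentsWithStats(m)
for i in range(1,n):
    if st[i,4]>80:
        x,y,ww,h,a=st[i]; print(st[i],[np.round(pan(onz("wrist",(u,y+h/2),130)),1) for u in (x,x+ww)])
E
```

```text
[ 410.09792951 -281.33650227  288.93434314] [-0.26923168 -0.29051432  0.51591799]
[266 167 156  18 788] [array([59. , 61.9]), array([ 58.7, -56.8])]
[578 217  26  21 168] [array([  17.9, -182.8]), array([  17.9, -203.6])]
```

Gate spans y +62 to −57 mm, which is shut within measurement error.

```bash
python3 -c "
from cell import env
print(env.job_done())"
```

```text
the job is handed in; nothing more can be done
None
```

The job is handed in at about 20 s: the gate was slid fully open, the three screws were swept off the lip (the deck was empty afterwards, but I did not see them inside the bin), the gate was pushed shut to its stop, and the bushing, gauge block and bottle showed no movement in the pictures.

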